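# Unload the clamshell test jig

### The job

The control unit in the clamshell test jig has finished its test. Press the jig's release button so that the lid springs fully open, lift the unit out and set it down flat and lengthwise, without dropping it, in the empty bay of the tray beside the unit that is already there. Then push the jig's lid down until it latches shut, and leave the other things on the bench where they are.

Things in the scene. Friction and masses are not known exactly. Their poses are not given: they have to be found in the camera images.
- jig: clamshell test jig, fixed: grey case 180 mm wide (y), x -125 to +90 mm, top 52 mm high, aluminium nest plate on it (top 60 mm), hinged lid. Origin on the bench; x points from the button (front, robot's side) back to the hinge, y left, z up. Latch housing on the front end: x -122 to -68 mm, 74 mm wide, top 100 mm high. Two hinge posts 114 mm high at the back (x 70 to 90, y +-51 to +-73 mm)
- release_top (a point): middle of the top face of the release button: a round black push button 28 mm across with a steel bezel on top of the latch housing, 98 mm in front of the jig's origin, top 114 mm above the bench. It is pressed straight down; the closed lid's front edge is 36 mm behind its middle
- release (a joint): travel of the release button in m: 0 up, 0.009 fully down. Sprung, 1.2 N to start and 4 N fully down; the latch lets go after about 6 mm. It springs back when let go, and also dips while the lid is being latched
- lid (a joint): lid angle in rad: about 0.015 latched shut (0 to 0.03), 1.75 open at its stop (leaning 10 degrees back past upright). A damped spring opens it in about 1 s once unlatched and holds it open. Pushing it shut takes 1 to 2 N at its front edge, about 7 N over the last 0.15 rad, where the latch bolt snaps over by itself; its lower stop is at 0
- lid_edge (a point): on the lid, middle of its front (free) edge, on the outer (upper) face. Aluminium frame 150 mm wide, 10 mm thick, clear window; the edge is 140 mm from the hinge axis. Shut, the outer face is 114 mm above the bench; fully open this edge is about 240 mm up and the outer face looks backwards, away from the button. Axes: x from edge to hinge, z out of the outer face
- hinge (a point): middle of the lid's hinge axis, which lies along the jig's y axis at the back, 78 mm behind the jig's origin and 104 mm above the bench, 10 mm under the shut lid's outer face
- nest (a point): middle of the nest floor on the jig's plate, 60 mm above the bench, 12 mm behind the jig's origin; the unit rests on it. White forks 24 mm high, 40 mm wide stand at both ends of the unit, its stubs in their open-topped slots, 2 mm loose all round: lift it straight up by 30 mm or more. Both long sides of the unit are free. Site axes are the jig's
- unit: control unit to be unloaded, lying in the jig's nest: black plastic box 84 mm long (x) x 46 mm wide (y) x 34 mm high with a steel stub 14 mm across, 16 mm long, in the middle of each end face (116 mm overall), 0.17 to 0.35 kg. Origin in the middle of its underside, z up. In the nest its x lies along the jig's x
- tray: shallow blue plastic tray, fixed on the bench, 170 mm (x) x 216 mm (y): floor 4 mm thick, rim 14 mm high and 5 mm thick, split by a low rib (10 mm high, along x through the middle) into two bays 160 mm long (x) and 101 mm wide (y). Origin on the bench under its middle
- free_bay (a point): middle of the floor of the empty bay, at y = -52.5 mm in the tray's frame, 4 mm above the bench. Site axes are the tray's
- unit_done: a unit of the same kind, already tested, lying lengthwise near the middle of the tray's other bay (y about +52 mm); leave it there
- bottle: red threadlocker bottle standing upright, 38 mm across, 125 mm high with its nozzle; origin under its middle. Bystander
- screwdriver: screwdriver lying on the bench, 170 mm long; origin in the middle of its length, underneath. Bystander
- coupling: brass hexagon coupling with a steel spigot, standing upright, 28 mm across, 60 mm high; origin under its middle. Bystander

How it is judged:
By the outcome, as a careful person would: the job done as asked, in the order asked, and still so for the second after the job is handed in, with the robot touching nothing.
It also fails if it takes over 69 s, if anything falls off the work surface, if the arm or the gripper's body presses on something with over 40 N, if the wrist force passes 120 N, or if a joint passes its speed limit or range.

### The arm

A 6-joint arm with a two-finger parallel gripper is mounted at the origin on the work surface. World frame = base frame: x ahead of the robot, y to its left, z up, the work surface at z = 0. Lengths are in m, angles in rad, forces in N, time in s.
With the tool pointing down it reaches from about 0.25 to 0.775 m from the base axis. Payload 4 kg.
Tool frame: the origin (TCP) lies between the finger pads; the fingertips stand 19 mm ahead of it and the grasp point (between the pads) is the TCP (tcp_to_tips is the distance from the TCP to the fingertips, in m); z points along the fingers, y is the line along which they close (so a half turn about z gives the same grasp; the last joint's range is limited). The gripper opens to 85 mm and grips with 20 to 120 N. Pads are 22 mm wide; open, the fingers measure 114 mm over their backs; the gripper's body (76 mm by 85 mm) begins 54 mm behind the grasp point. The pads swing forward as they close: fully open they stand 13 mm farther back than shut.
Start: joints at [1.155, 0.087, 1.371, -0, 1.684, -0.103], TCP at [0.169, 0.523, 0.25] pointing down, gripper open.
Joint ranges: [-3.1, 3.1], [-0.76, 2.03], [0.27, 2.55], [-1.08, 4.22], [0.17, 2.65], [-2.57, 2.57]. Speed limits (rad/s): [2.79, 2.79, 3.14, 3.14, 3.14, 3.14].

### API

Orientations are given as a rotation vector (axis times angle).
In Python, from cell import * gives the robot as it stands.
- The arm moves only by the tool jog_arm, never from a script. Its argument "series" is a list of rows, each a list of 5 numbers: the opening, from -1 (shut) to 1 (fully open), then the shift along the tool's x, y, z in cm, then the turn about the tool's z in degrees. A call has 1 to 10 rows; each row shifts and turns the commanded pose from where the row before left it, along the tool's axes as they then stand; what a row does not reach is not made up. A row lasts 1/10 s, in which the tool goes at most 50 mm and 8.59 degrees, less where a joint would pass 70% of its speed; a pose out of reach is approached as far as the arm can. A call is refused whole if a number of a shift passes 5 or a number of a turn 8.59, either way. A call with a gripper value outside its range is refused whole. The fingers move at their own pace and stop on an object; "newtons" is the grip in N (left out, the last holds). Time passes only in rows, so rows that do not move let the fingers close. It gives the time, the measured TCP pose, the force, the opening and the grip force at its end, in the units of the state.
- observe(): the state, without advancing time (a new reading comes with each control period).
- read_camera(name): name is "scene" or "side" or "wrist"; returns the picture (400x640x3 uint8, red, green, blue); there is no depth.
- camera_model(name): a dict with "fx", "fy", "cx", "cy" (pixels), "eye" and "attitude" of the camera in the world. Camera axes: x right, y down, z forward; pixel columns grow to the right and rows downward; lengths in m; the calibration is good to about 2 mm. A picture is of the moment at which its call begins: read the wrist's pose just before it. camera_model takes no time and is no camera call; for the wrist camera it gives the pose at the moment of the call.
- close_job(): hands the job in; it is judged then, once.
The state is a dict: "time": time; "joint_pos": joint angles; "joint_velocities": joint speeds; "joint_efforts": joint torques, N m; "ee_pos": TCP position; "eef_rot": TCP orientation; "ft_force": force on the tool from outside, world axes, zero at the start; "moment": the same for the moment, N m; "finger_gap": opening from 0.0 (shut) to 1.0 (fully open); "grip_force": force on a finger pad.
Only numpy, scipy, OpenCV 4.12 (cv2) and the standard library are available. Lean on these libraries where they do the work, as an engineer would, in place of code of your own. Each camera call takes 0.05 s, during which the arm holds its last target. There are 200 camera calls.

## Working session

There is one attempt and no reset: what is moved stays moved. The work goes in short steps, Python scripts to look and compute and a tool call to move; the robot and the scene stay as the last step left them, time stands still between calls to the robot, and variables do not carry over. Pictures are saved under pics/ and viewed, at most 10 in all, crops included, and the job is handed in when it is done.

Besides the shell and the picture viewer there is one more tool, called as name(argument=value, ...) on one line, values as JSON. jog_arm: Moves the arm, as the interface text tells. Its arguments: {"type":"object","properties":{"series":{"type":"array"},"newtons":{"type":"number"}},"required":["series"]}

```bash
mkdir -p pics
python3 - <<'E'
from cell import *
import cv2,numpy as np
print(observe())
for n in("scene","side"):
    im=read_camera(n); cv2.imwrite(f"pics/{n}0.png",np.ascontiguousarray(im[:,:,::-1])); print(n,camera_model(n))
E
```

```text
{'time': 0.0, 'joint_pos': array([ 1.15487391e+00,  8.79678740e-02,  1.37230556e+00,  1.12778791e-05,
        1.68359683e+00, -1.03094841e-01]), 'joint_velocities': array([-0.00096921,  0.00124817, -0.00040658, -0.00027335,  0.00074299,
       -0.00033222]), 'joint_efforts': array([-9.15841338e-04, -3.51856148e+01, -3.13276470e+01, -1.55873522e-04,
        1.04340899e-02,  1.79659253e-05]), 'ee_pos': array([0.16907037, 0.5228758 , 0.24910602]), 'eef_rot': array([-0.48929222, -3.1026514 ,  0.0034527 ]), 'ft_force': array([-0.44203769,  0.5288387 ,  0.40161049]), 'moment': array([0.01827229, 0.02594146, 0.02070778]), 'grip_force': 0.0, 'finger_gap': 0.9982079416438611}
scene {'fx': 484.486217150505, 'fy': 484.486217150505, 'cx': 320.4284249205411, 'cy': 194.6264033973767, 'eye': array([ 1.25976048, -0.06611054,  1.12408281]), 'attitude': array([-1.94564664, -1.79358682,  0.55029578])}
side {'fx': 443.68052455040316, 'fy': 443.68052455040316, 'cx': 319.40934943511974, 'cy': 199.5840441387726, 'eye': array([ 0.31600877, -0.72920985,  0.5993729 ]), 'attitude': array([-2.11716222,  0.36477562, -0.22829524])}
```

View pics/scene0.png

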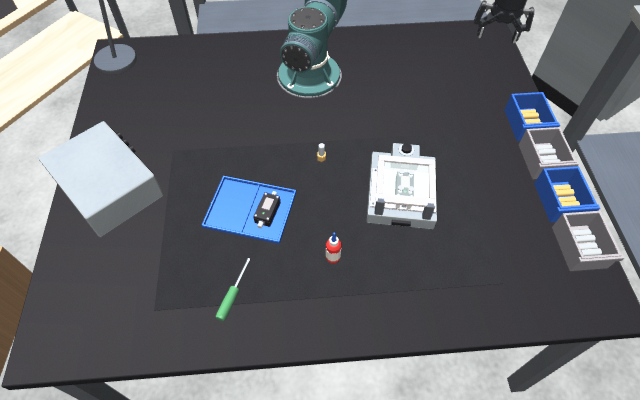

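View pics/side0.png

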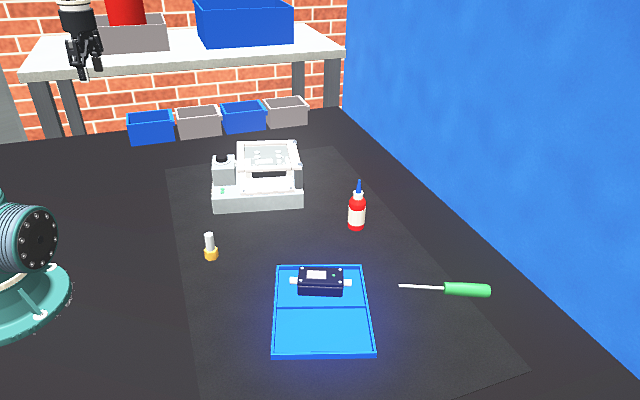

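```bash
cat > h.py <<'E'
from cell import *
import cv2,numpy as np
from scipy.spatial.transform import Rotation as R
np.set_printoptions(precision=4,suppress=True)
def ray(m,u,v):
    return R.from_rotvec(m["attitude"]).apply([(u-m["cx"])/m["fx"],(v-m["cy"])/m["fy"],1.])
def unproj(m,u,v,z):
    d=ray(m,u,v); e=np.array(m["eye"]); return e+d*(z-e[2])/d[2]
def proj(m,p):
    c=R.from_rotvec(m["attitude"]).inv().apply(np.atleast_2d(p)-m["eye"])
    return np.c_[m["fx"]*c[:,0]/c[:,2]+m["cx"],m["fy"]*c[:,1]/c[:,2]+m["cy"]]
def frame(o,yaw,pts):
    c,s=np.cos(yaw),np.sin(yaw); p=np.atleast_2d(pts).astype(float)
    return np.c_[o[0]+c*p[:,0]-s*p[:,1],o[1]+s*p[:,0]+c*p[:,1],p[:,2]]
E
python3 - <<'E'
from h import *
for n in("scene","side"):
    im=cv2.imread(f"pics/{n}0.png"); m=camera_model(n)
    hsv=cv2.cvtColor(im,cv2.COLOR_BGR2HSV)
    k=cv2.inRange(hsv,(95,120,60),(125,255,255))
    box=(195,170,110,80) if n=="scene" else (260,255,125,110)
    kk=np.zeros_like(k);x,y,w,h=box;kk[y:y+h,x:x+w]=k[y:y+h,x:x+w]
    c=max(cv2.findContours(kk,0,1)[0],key=cv2.contourArea)
    q=cv2.approxPolyDP(cv2.convexHull(c),5,True)[:,0]
    for u,v in q: print(n,u,v,unproj(m,u,v,.014)[:2],unproj(m,u,v,0)[:2])
a=cv2.imread("pics/scene0.png")[135:235,360:445];b=cv2.imread("pics/side0.png")[133:217,205:310]
f=lambda i:cv2.resize(i,None,fx=4.6,fy=4.6,interpolation=cv2.INTER_CUBIC)
A,B=cv2.resize(a,None,fx=4.4,fy=4.4,interpolation=2),cv2.resize(b,None,fx=4,fy=4,interpolation=2)
C=np.zeros((440,800,3),np.uint8);C[:A.shape[0],:A.shape[1]]=A;C[:B.shape[0],375:375+B.shape[1]]=B
cv2.imwrite("pics/c1.png",C)
E
```

```text
scene 223 175 [ 0.4162 -0.2723] [ 0.4055 -0.2749]
scene 295 190 [ 0.4846 -0.0706] [ 0.4749 -0.0706]
scene 279 243 [ 0.6487 -0.1208] [ 0.641  -0.1214]
scene 202 227 [ 0.5842 -0.3225] [ 0.5757 -0.3257]
side 361 264 [ 0.64   -0.1252] [ 0.6478 -0.1107]
side 376 357 [ 0.5691 -0.3358] [ 0.5751 -0.3264]
side 270 359 [ 0.4104 -0.2842] [ 0.4127 -0.2736]
side 276 265 [ 0.4786 -0.0733] [ 0.4825 -0.0576]
```

View pics/c1.png

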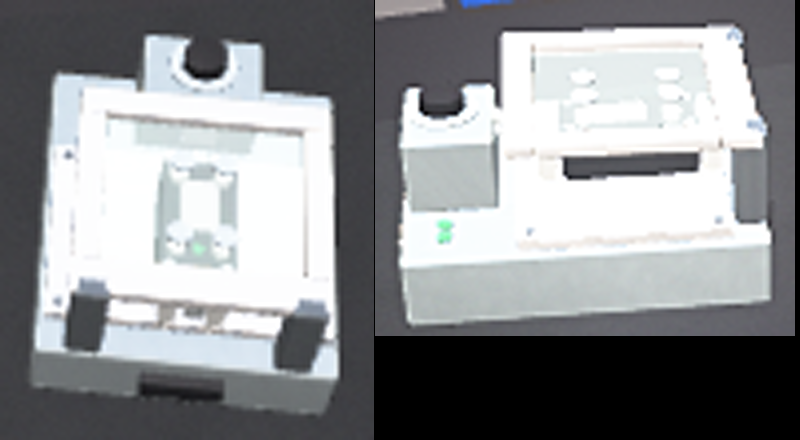

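Run:
```python
from h import *
from scipy.optimize import least_squares
S,D=camera_model("scene"),camera_model("side")
sc=[((205,58),(-.098,0,.114)),((146,37),(-.122,-.037,.1)),((265,45),(-.122,.037,.1)),((55,75),(-.125,-.09,.052)),((335,97),(-.125,.09,.052)),((33,350),(.09,-.09,.052)),((340,378),(.09,.09,.052)),((32,385),(.09,-.09,0)),((330,412),(.09,.09,0))]
sd=[((400,263),(-.125,-.09,.052)),((770,243),(.09,-.09,.052)),((408,325),(-.125,-.09,0)),((770,300),(.09,-.09,0)),((402,147),(-.122,-.037,.1)),((497,143),(-.068,-.037,.1)),((405,88),(-.122,.037,.1))]
us=np.array([a for a,_ in sc])/4.4+[360,135]; ps=[b for _,b in sc]
ud=(np.array([a for a,_ in sd])-[375,0])/4+[205,133]; pd=[b for _,b in sd]
for ws,wd in((1,1),(1,0),(0,1)):
    f=lambda q:np.r_[ws*(proj(S,frame(q,q[2],ps))-us).ravel(),wd*(proj(D,frame(q,q[2],pd))-ud).ravel()]
    r=least_squares(f,[.5,.15,0.],loss="soft_l1"); print(r.x)
    if ws==wd: print(f(r.x).reshape(-1,2)); q=r.x; print("button",frame(q,q[2],[[-.098,0,.114],[.012,0,.06],[.078,0,.104]]))
# tray
T=[(sx*.085,sy*.108,.014) for sx,sy in((-1,-1),(-1,1),(1,1),(1,-1))]
B=[(a,b,0) for a,b,_ in T]
# visible silhouette: near-camera wall uses bottom corners
g=lambda q:np.r_[(proj(S,frame(q,q[2],[T[0],T[1],B[2],B[3]]))-[[223,175],[295.5,190],[279.5,243],[202,227.5]]).ravel(),
  (proj(D,frame(q,q[2],[B[0],T[1],T[2],B[3]]))-[[271,359],[276,265],[361.5,264.5],[376,357]]).ravel()]
r=least_squares(g,[.53,-.2,-.31],loss="soft_l1");q=r.x;print("tray",q,g(q).reshape(-1,2));print(frame(q,q[2],[0,-.0525,.004]))
```

```text
[ 0.5312  0.2211 -0.1955]
[[ 0.5606 -1.7813]
 [-0.1247 -1.5708]
 [-0.2382 -1.0181]
 [-0.1423 -1.6669]
 [-0.2523 -0.991 ]
 [ 0.4778 -0.723 ]
 [ 0.2972 -0.3044]
 [-0.9098  1.5503]
 [-1.3668  2.0587]
 [ 0.1971 -1.4652]
 [ 0.9653 -2.5113]
 [ 0.6369  1.7307]
 [ 0.9015  1.5573]
 [-0.2217 -2.0406]
 [-0.4471 -2.3464]
 [ 0.3907 -1.5437]]
button [[0.4351 0.2401 0.114 ]
 [0.543  0.2188 0.06  ]
 [0.6078 0.2059 0.104 ]]
[ 0.5337  0.2212 -0.1924]
[ 0.5294  0.215  -0.1993]
tray [ 0.5282 -0.1977 -0.3136] [[-0.6487 -0.5709]
 [ 0.0702 -1.2164]
 [-0.3908  0.438 ]
 [-0.3639 -0.4728]
 [-0.0905  0.0804]
 [ 0.3841 -1.6484]
 [-0.2838 -1.9786]
 [ 0.3834  0.0504]]
[[ 0.512  -0.2476  0.004 ]]
```

jog_arm(series=[[-1,-3.1,-2.2,0,-6.7],[-1,-3.1,-2.2,0,0],[-1,-3.1,-2.2,0,0],[-1,-3.1,-2.2,0,0],[-1,-3.1,-2.2,0,0],[-1,-3.1,-2.2,0,0],[-1,-3.1,-2.2,0,0],[-1,-3.1,-2.2,0,0],[-1,-3.1,-2.2,0,0],[-1,0,0,0,0]])

```text
time: 1.1
ee_pos: [0.4033, 0.2688, 0.2495]
eef_rot: [0.317, 3.125, -0.003]
ft_force: [-0.2, 0.3, -0.1]
finger_gap: 0.001
grip_force: 0.0
```

Run:
```python
from h import *
m=camera_model("wrist");im=read_camera("wrist");cv2.imwrite("pics/w1.png",np.ascontiguousarray(im[:,:,::-1]))
o=observe();print(m,o["ee_pos"],o["eef_rot"],o["ft_force"])
J=(.5312,.2211);y=-.1955
P=[(-.098,0,.114),(-.122,-.037,.1),(-.122,.037,.1),(-.125,-.09,.052),(-.125,.09,.052),(-.062,-.075,.114),(-.062,.075,.114)]
print(proj(m,frame(J,y,P)))
```

```text
{'fx': 317.4357730998286, 'fy': 317.4357730998286, 'cx': 320.003240289176, 'cy': 201.69390467163834, 'eye': array([0.3315, 0.2846, 0.373 ]), 'attitude': array([2.2492, 1.8354, 0.2669])} [0.4019 0.2704 0.2496] [-0.3136 -3.1246  0.0011] [-0.0495  0.8067  1.3605]
[[294.7312 237.3245]
 [254.1744 206.8139]
 [336.1785 206.3356]
 [212.5247 190.4897]
 [384.8494 189.4519]
 [213.9464 274.1985]
 [377.995  273.3677]]
```

View pics/w1.png

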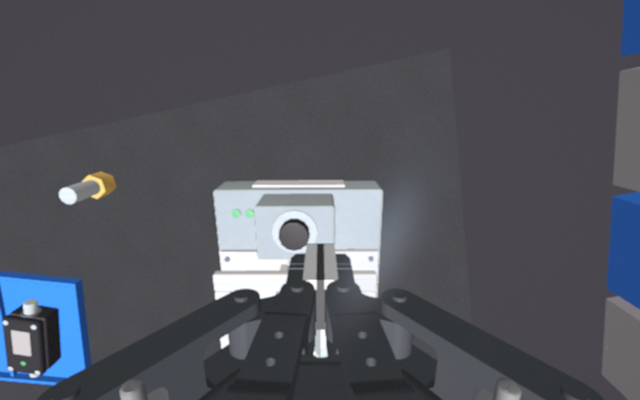

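Run:
```python
from h import *
m={'fx':317.4358,'fy':317.4358,'cx':320.003,'cy':201.694,'eye':np.array([.3315,.2846,.373]),'attitude':np.array([2.2492,1.8354,.2669])}
b=unproj(m,293,235,.114);l=unproj(m,214,272,.114);r=unproj(m,377,271.5,.114)
print(b,l,r,np.linalg.norm(r-l),np.arctan2(-(r-l)[0],(r-l)[1]))
o=observe();T=R.from_rotvec(o["eef_rot"]);print(T.as_matrix(),o["ee_pos"])
t=b.copy();t[2]=.14;print(T.inv().apply(t-o["ee_pos"]))
print([ (n,unproj(camera_model("scene"),u,v,z)[:2]) for n,u,v,z in(("coup",321,160,0),("bottle",333,262,0))])
```

```text
[0.4326 0.2392 0.114 ] [0.4537 0.1603 0.114 ] [0.4829 0.3061 0.114 ] 0.14871801057881423 -0.19775736155064064
[[-0.9801  0.1987 -0.0013]
 [ 0.1987  0.9801 -0.0005]
 [ 0.0012 -0.0008 -1.    ]] [0.4019 0.2704 0.2496]
[-0.0364 -0.0244  0.1096]
[('coup', array([0.3733, 0.0115])), ('bottle', array([0.7074, 0.0147]))]
```

jog_arm(series=[[-1,-1.7,-1.2,2,0],[-1,-1.7,-1.2,3,0],[-1,0,0,3,0],[-1,0,0,2.5,0],[-1,0,0,0.4,0],[-1,0,0,0.5,0],[-1,0,0,0.3,0],[-1,0,0,0.2,0]])

```text
time: 1.95
ee_pos: [0.4302, 0.2425, 0.1327]
eef_rot: [0.306, 3.124, 0.002]
ft_force: [-0.9, 0.3, 1.7]
finger_gap: 0.002
grip_force: 0.9
```

jog_arm(series=[[-1,0,-0.2,0.2,0],[-1,0,0,0.2,0],[-1,0,0,0.2,0],[-1,0,0,0.1,0]])

```text
time: 2.35
ee_pos: [0.43, 0.2402, 0.1251]
eef_rot: [0.307, 3.124, 0.002]
ft_force: [1.5, 1.5, 3.1]
finger_gap: -0.0
grip_force: 1.7
```

jog_arm(series=[[-1,0,0,0.15,0],[-1,0,0,0.05,0],[-1,0,0,0,0],[-1,1,0,-3,0],[-1,1,0,-4,0],[-1,0,0,-4,0],[-1,0,0,-3,0],[1,0,0,0,0],[1,0,0,0,0],[1,0,0,0,0]])

```text
time: 3.35
ee_pos: [0.4088, 0.2432, 0.26]
eef_rot: [-0.307, -3.123, 0.004]
ft_force: [0.2, 0.5, -0.4]
finger_gap: 0.504
grip_force: 0.0
```

Run:
```python
from h import *
m=camera_model("wrist");w=read_camera("wrist");s=read_camera("scene")
print(m,observe()["ee_pos"])
J=(.5312-.0025,.2211-.001)
print(proj(m,frame(J,-.197,[(.012,0,.094),(-.03,-.023,.094),(-.03,.023,.094),(.054,.023,.094),(.054,-.023,.094)])))
C=np.zeros((400,800,3),np.uint8);C[:,:520]=w[:,60:580,::-1];C[:,520:]=cv2.resize(s[120:260,350:448,::-1],(280,400))
cv2.imwrite("pics/w2.png",C)
```

```text
{'fx': 317.4357730998286, 'fy': 317.4357730998286, 'cx': 320.003240289176, 'cy': 201.69390467163834, 'eye': array([0.3375, 0.2585, 0.3838]), 'attitude': array([2.2463, 1.8443, 0.2638])} [0.4089 0.2432 0.26  ]
[[320.2975 311.5544]
 [297.8569 276.1577]
 [342.8265 276.2424]
 [341.2125 344.5445]
 [299.3124 344.4466]]
```

View pics/w2.png

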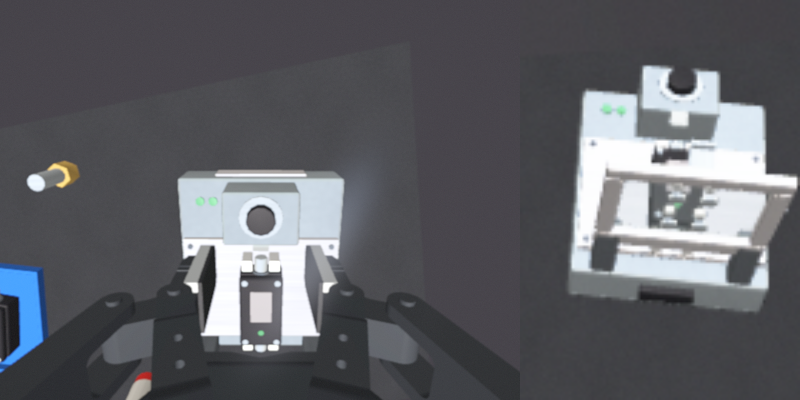

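jog_arm(series=[[1,-4.4,0,0,0],[1,-4.5,0,0,0],[1,-4.5,0.1,0,0],[1,0,0,4,0],[1,0,0,4,0],[1,0,0,4,0],[1,0,0,3,0],[1,0,0,1.5,0],[1,0,0,0.8,0],[1,0,0,0,0]])

```text
time: 4.45
ee_pos: [0.541, 0.2185, 0.0886]
eef_rot: [-0.307, -3.125, 0.001]
ft_force: [-0.4, 0.7, -0.0]
finger_gap: 1.003
grip_force: 0.0
```

jog_arm(newtons=45, series=[[1,0,0,0.2,0],[-1,0,0,0,0],[-1,0,0,0,0],[-1,0,0,0,0],[-1,0,0,0,0],[-1,0,0,0,0],[-1,0,0,0,0],[-1,0,0,0,0]])

```text
time: 5.25
ee_pos: [0.542, 0.2185, 0.0888]
eef_rot: [0.307, 3.124, 0.0]
ft_force: [-0.6, -1.8, 5.5]
finger_gap: 0.529
grip_force: 49.8
```

jog_arm(series=[[-1,0,0,-0.5,0],[-1,0,0,-1,0],[-1,0,0,-1,0],[-1,0,0,-1.5,0],[-1,0,0,-2,0],[-1,0,0,-3,0],[-1,0,0,-4,0],[-1,0,0,-4,0],[-1,0,0,0,0]])

```text
time: 6.15
ee_pos: [0.544, 0.2196, 0.267]
eef_rot: [0.305, 3.111, 0.01]
ft_force: [-0.1, 0.2, -1.6]
finger_gap: 0.526
grip_force: 49.1
```

jog_arm(series=[[-1,-0.5,-2,0,0],[-1,-0.5,-4.5,0,0],[-1,-0.5,-4.5,0,0],[-1,-0.5,-4.5,0,0],[-1,-0.5,-4.5,0,0],[-1,-0.5,-4.5,0,0],[-1,-0.5,-4.5,0,0],[-1,-0.5,-4.5,0,0],[-1,-0.5,-4.5,0,0],[-1,-0.5,-4.5,0,0]])

```text
time: 7.15
ee_pos: [0.5069, -0.2095, 0.2568]
eef_rot: [-0.307, -3.126, -0.001]
ft_force: [0.8, 0.9, -3.5]
finger_gap: 0.524
grip_force: 48.9
```

jog_arm(series=[[-1,-0.5,-3,0,0],[-1,-0.5,-1,0,0],[-1,0,0,0,3.4],[-1,0,0,0,3.3],[-1,0,0,0,0],[-1,0,0,0,0]])

```text
time: 7.75
ee_pos: [0.5097, -0.2484, 0.257]
eef_rot: [-0.486, -3.103, -0.001]
ft_force: [1.0, 0.2, -2.9]
finger_gap: 0.528
grip_force: 48.9
```

Run:
```python
from h import *
m=camera_model("wrist");w=read_camera("wrist");s=read_camera("side")
o=observe();print(m,o["ee_pos"],o["ft_force"],R.from_rotvec(o["eef_rot"]).as_matrix())
C=np.zeros((400,800,3),np.uint8);C[:,:520]=w[:,60:580,::-1];C[:,520:]=cv2.resize(s[170:370,240:380,::-1],(280,400))
cv2.imwrite("pics/w3.png",C)
T=(.5282,-.1977)
print(proj(m,frame(T,-.3136,[(-.085,-.108,.014),(-.085,.108,.014),(-.08,0,.010)])))
print(proj(m,o["ee_pos"]))
```

```text
{'fx': 317.4357730998286, 'fy': 317.4357730998286, 'cx': 320.003240289176, 'cy': 201.69390467163834, 'eye': array([ 0.44  , -0.2254,  0.3806]), 'attitude': array([2.3414, 1.7067, 0.2505])} [ 0.5098 -0.2486  0.2572] [-0.0334  0.5534 -2.5313] [[-0.952   0.3062 -0.0001]
 [ 0.3062  0.952   0.0004]
 [ 0.0002  0.0003 -1.    ]]
[[270.0285  97.667 ]
 [466.6588  98.2366]
 [367.6628 102.7668]]
[[317.9864 281.8211]]
```

View pics/w3.png

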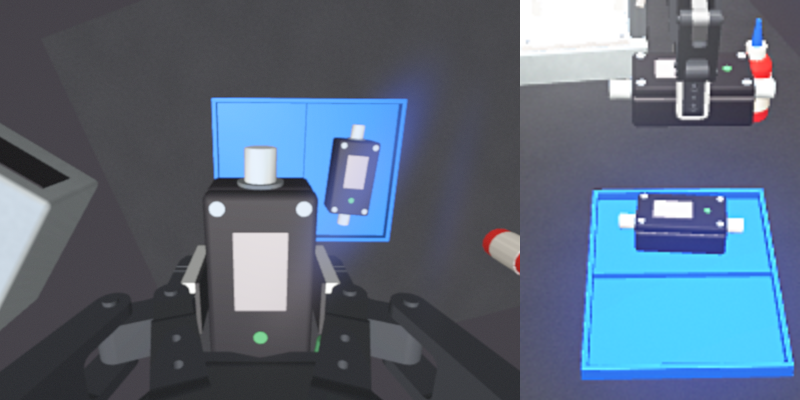

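jog_arm(series=[[-1,0,0,4,0],[-1,0,0,4,0],[-1,0,0,4,0],[-1,0,0,4,0],[-1,0,0,3,0],[-1,0,0,2,0],[-1,0,0,0.8,0],[-1,0,0,0.3,0],[-1,0,0,0,0],[-1,0,0,0,0]])

```text
time: 8.85
ee_pos: [0.5108, -0.2498, 0.0382]
eef_rot: [0.488, 3.1, -0.002]
ft_force: [-0.6, -0.8, -2.6]
finger_gap: 0.528
grip_force: 48.8
```

jog_arm(series=[[-1,0,0,0.2,0],[-1,0,0,0.1,0],[-1,0,0,0.1,0],[-1,0,0,0.1,0],[-1,0,0,0,0],[-1,0,0,0,0]])

```text
time: 9.45
ee_pos: [0.5099, -0.2493, 0.0327]
eef_rot: [0.489, 3.102, -0.0]
ft_force: [-3.3, 1.3, 6.1]
finger_gap: 0.529
grip_force: 49.9
```

jog_arm(series=[[-1,0,0,-0.1,0],[-1,0,0,0,0],[0.2,0,0,0,0],[0.25,0,0,0,0],[0.3,0,0,0,0],[0.35,0,0,0,0],[0.35,0,0,0,0]])

```text
time: 10.15
ee_pos: [0.5097, -0.2491, 0.0322]
eef_rot: [-0.489, -3.103, -0.0]
ft_force: [-0.1, 0.3, -0.1]
finger_gap: 0.67
grip_force: 0.0
```

jog_arm(series=[[0.35,0,0,-1.5,0],[0.35,0,0,-3,0],[0.35,0,0,-4,0],[0.35,0,0,-4,0],[-1,0,0,-4.3,0],[-1,0,0,-4,-3.4],[-1,0,0,-4,-3.3],[-1,-0.8,3,0,0],[-1,-0.8,4,0,0],[-1,-0.8,4,0,0]])

```text
time: 11.15
ee_pos: [0.5549, -0.1453, 0.2824]
eef_rot: [0.31, 3.123, -0.001]
ft_force: [0.6, 0.3, 0.8]
finger_gap: -0.002
grip_force: 0.0
```

Run:
```python
from h import *
s=read_camera("side");c=read_camera("scene")
C=np.zeros((400,800,3),np.uint8);C[:,:520]=s[:,100:620][:,:,::-1];C[:,520:]=cv2.resize(c[120:260,190:288,::-1],(280,400))
cv2.imwrite("pics/w4.png",C)
# side-view check of the open lid's edge corners
J=np.array([.6052,.2046]);m=camera_model("side")
for th in(1.75,1.65):
    d=np.array([-np.cos(th),np.sin(th)])*.14+np.array([np.sin(th),np.cos(th)])*.01
    print(th,proj(m,frame(J,-.198,[(d[0],-.075,.104+d[1]),(d[0],.075,.104+d[1])]))-[100,0])
```

```text
1.75 [[213.5477 113.2787]
 [204.7567  90.3181]]
1.65 [[207.241  112.2933]
 [199.1501  89.3733]]
```

View pics/w4.png

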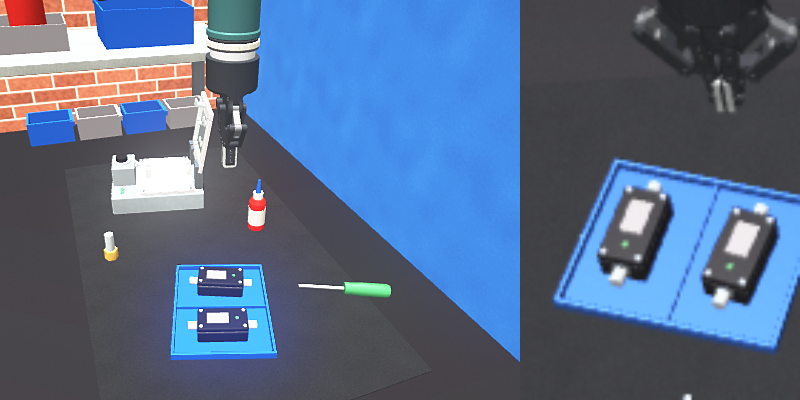

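jog_arm(series=[[-1,-0.7,4,0,0],[-1,-0.7,4,0,0],[-1,-0.7,4,0,0],[-1,-0.7,4,0,0],[-1,-0.7,4,0,0],[-1,-0.7,4,0,0],[-1,-0.7,4,0,0],[-1,-0.7,4,0,0],[-1,-0.5,3.3,0,0],[-1,0,0,0,0]])

```text
time: 12.25
ee_pos: [0.6835, 0.1924, 0.2797]
eef_rot: [-0.299, -3.127, -0.002]
ft_force: [0.6, -0.0, 0.0]
finger_gap: -0.005
grip_force: 0.0
```

jog_arm(series=[[-1,0,-0.3,2,0],[-1,0,0,1.7,0],[-1,1.5,0,0,0],[-1,1.5,0,0,0],[-1,1.4,0,0,0],[-1,1.4,0,0,0],[-1,0,0,0,0]])

```text
time: 12.95
ee_pos: [0.6249, 0.1959, 0.2454]
eef_rot: [0.307, 3.124, 0.001]
ft_force: [0.5, 1.1, 0.3]
finger_gap: 0.001
grip_force: 0.2
```

jog_arm(series=[[-1,1.5,0,0.2,0],[-1,1.6,0,0.2,0],[-1,1.5,0,0.4,0],[-1,1.5,0,0.6,0],[-1,1.4,0,0.8,0],[-1,1.3,0,0.9,0],[-1,0,0,0,0]])

```text
time: 13.65
ee_pos: [0.5383, 0.2131, 0.2116]
eef_rot: [-0.307, -3.125, 0.002]
ft_force: [1.2, -0.8, 1.6]
finger_gap: -0.002
grip_force: 1.2
```

Run:
```python
from h import *
s=read_camera("side");print(observe()["ft_force"])
cv2.imwrite("pics/w5.png",cv2.resize(s[20:220,180:380,::-1],(600,600)))
```

```text
[ 0.6894 -0.0933  1.2903]
```

View pics/w5.png

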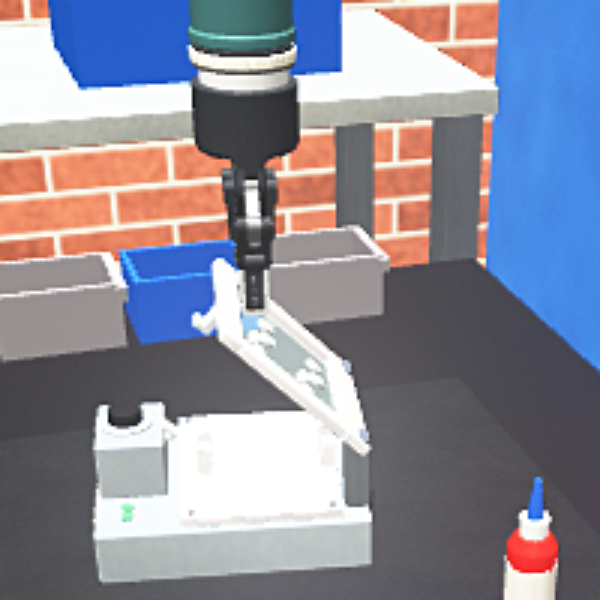

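jog_arm(series=[[-1,1.3,0,0.9,0],[-1,1.3,0,1.0,0],[-1,1.0,0,1.3,0],[-1,0.9,0,1.4,0],[-1,0.4,0,0.8,0],[-1,0.3,0,0.7,0],[-1,0,0,0,0]])

```text
time: 14.4
ee_pos: [0.4883, 0.2238, 0.1507]
eef_rot: [-0.307, -3.125, 0.001]
ft_force: [0.3, 1.2, 1.2]
finger_gap: -0.003
grip_force: 0.5
```

jog_arm(series=[[-1,0,0,0.5,0],[-1,0,0,0.4,0],[-1,0,0,0.3,0],[-1,0,0,0.2,0],[-1,0,0,0.2,0],[-1,0,0,0.1,0],[-1,0,0,0,0]])

```text
time: 15.1
ee_pos: [0.4884, 0.2241, 0.134]
eef_rot: [-0.307, -3.126, -0.0]
ft_force: [-0.5, 1.1, 1.4]
finger_gap: -0.003
grip_force: 0.7
```

jog_arm(series=[[-1,0,0,0.1,0],[-1,0,0,0.1,0],[-1,0,0,0.1,0],[-1,0,0,0,0],[-1,0,0,0,0]])

```text
time: 15.6
ee_pos: [0.4884, 0.2241, 0.133]
eef_rot: [0.307, 3.126, 0.001]
ft_force: [-4.4, -0.5, 7.0]
finger_gap: 0.002
grip_force: 3.8
```

jog_arm(series=[[-1,0,0,0.2,0],[-1,0,0,0.2,0],[-1,0,0,0,0],[-1,0,0,0,0]])

```text
time: 16.0
ee_pos: [0.4885, 0.2242, 0.1327]
eef_rot: [0.307, 3.124, 0.002]
ft_force: [-8.9, -2.4, 21.8]
finger_gap: 0.0
grip_force: 10.7
```

jog_arm(series=[[-1,0,0,-0.5,0],[-1,0,0,-1,0],[-1,0,0,-3,0],[-1,0,0,-4,0],[-1,3,0,-4,0],[-1,4,0,-3,0],[-1,4,0,0,0],[-1,0,0,0,0],[-1,0,0,0,0],[-1,0,0,0,0]])

```text
time: 17.0
ee_pos: [0.381, 0.2451, 0.2814]
eef_rot: [-0.308, -3.126, 0.002]
ft_force: [0.2, -0.9, -0.6]
finger_gap: -0.0
grip_force: 0.0
```

Run:
```python
from h import *
s=read_camera("side");c=read_camera("scene");print(observe()["ft_force"])
C=np.zeros((600,800,3),np.uint8);C[:,:500]=cv2.resize(s[130:370,205:405,::-1],(500,600));C[:400,500:]=cv2.resize(c[130:260,345:443,::-1],(300,400))
cv2.imwrite("pics/w6.png",C)
```

```text
[-0.2356  0.0308  0.1881]
```

View pics/w6.png

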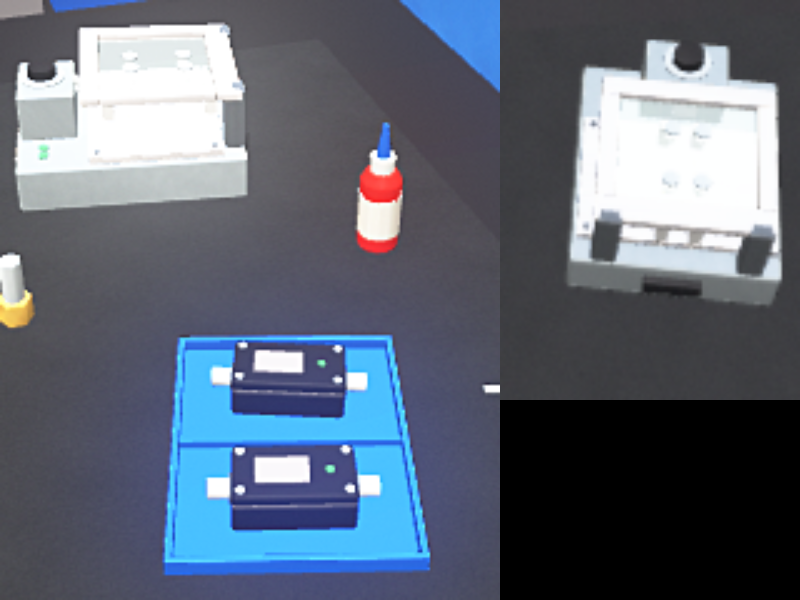

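The lid stays shut with the arm well clear of it. The unit lies flat and lengthwise in the free bay, and the bystanders have not moved.

```bash
python3 -c "
from cell import *
print(close_job())"
```

```text
the job is handed in; nothing more can be done
None
```

The job is handed in at about 17 s: the unit lies flat and lengthwise in the tray's free bay, the jig's lid is shut and held after the arm let go, and the other things on the bench were not touched.

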